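# Close up the spectacle chest: both drawers and the lid

### The arm

A 7-joint arm with a two-finger parallel gripper is mounted at the origin on a cart in front of the work surface, level with it; the furniture and walls round the work are solid. World frame = base frame: x ahead of the robot, y to its left, z up, the work surface at z = 0. Lengths are in m, angles in rad, forces in N, time in s.
With the tool pointing down it reaches from about 0.4 to 0.925 m from the base axis. Payload 4.1 kg.
Tool frame: the origin (TCP) lies at the very end of the fingers, on their centre line; the grasp point (between the pads) lies grasp_offset behind it (grasp_offset is the distance from the TCP to the grasp point, in m); z points along the fingers, y is the direction in which the jaws open and shut (so a half turn about z gives the same grasp; the last joint's range is limited). The gripper opens to 85 mm and grips with 20 to 120 N. Pads are 22 mm wide; open, the fingers measure 114 mm over their backs; the gripper's body (76 mm by 85 mm) begins 54 mm behind the grasp point. The pads swing forward as they close: fully open they stand 13 mm farther back than shut.
Start: joints at [1.206, 0.398, 0.045, 1.537, -0.019, 1.207, -0.051], TCP at [0.171, -0.627, 0.231] pointing down, gripper open.
Joint ranges: [-2.82, 2.82], [-0.49, 2.23], [-1.37, 1.46], [0, 2.46], [-1.36, 4.5], [0.23, 2], [-2.94, 2.94]. Speed limits (rad/s): [2.57, 2.57, 3.14, 3.14, 3.14, 3.14, 3.14].

### API

Orientations are given as a 3x3 rotation matrix whose columns are the frame's x, y, z axes.
In Python, from workcell import * gives the robot as it stands.
- The arm moves only by the shell command python3 -m pendant 'ROWS' [FORCE]. ROWS is a JSON object of lists of equal length, an entry for each row: "delta_pos": the shift along the world's x, y, z in cm, a list of three; "rotation": the turn, a rotation vector about the world's x, y, z in degrees, a list of three; "gripper": the finger opening in cm, from 0 to 8.54. A call has 1 to 10 rows; each row shifts and turns the commanded pose from where the row before left it; what a row does not reach is not made up. A row lasts 1/10 s, in which the tool goes at most 50 mm and 8.59 degrees, less where a joint would pass 70% of its speed; a pose out of reach is approached as far as the arm can. A call with a gripper value outside its range is refused whole. The fingers move at their own pace and stop on an object; FORCE is the grip in N (left out, the last holds). Time passes only in rows, so rows that do not move let the fingers close. It gives the time, the measured TCP pose, the force and the opening at its end, in the units of the state.
- observe(): the state, without advancing time (a new reading comes with each control period).
- snapshot(name): name is "side" or "top"; returns a dict with "img" (384x512x3 uint8, red, green, blue), "z_map" (384x512 float32, m along the optical axis (not along the pixel's ray), 0 where there is no reading), "fovy" (degrees; the focal length in pixels is half the picture's height over the tangent of half this angle, whatever the lens; pixels are square), "cx", "cy" (the principal point, pixels), "R" (3x3) and "t" (3): a world point X has camera coordinates R X + t. Camera axes: x right, y down, z forward; pixel columns grow to the right and rows downward; lengths in m; the calibration is good to about 2 mm. A picture is of the moment at which its call begins.
- sign_off(): hands the job in, once; it reports no verdict.
The state is a dict: "t": time; "joint_pos": joint angles; "qvel": joint speeds; "effort": joint torques, N m; "eef_pos": TCP position; "eef_rot": TCP orientation; "contact_force": force on the tool from outside, world axes, zero at the start; "moment": the same for the moment, N m; "gripper_width": finger opening in m.
Only numpy, scipy, OpenCV 4.12 (cv2) and the standard library are available. Lean on these libraries where they do the work, as an engineer would, in place of code of your own. Each camera call takes 0.05 s, during which the arm holds its last target.

### The job

Close up the small grey chest on the bench: push both white drawers fully home and push the blue lid over and down until it is fully shut, in whatever order suits. Do it all by pushing gently, without ramming the chest, with the fingertips or the outside of the fingers; pick nothing up, leave the spectacles lying in the chest, and do not disturb the glue bottle, the roll of tape or the screwdriver around it.

Things in the scene. Friction and masses are not known exactly. Their poses are not given: they have to be found in the camera images.
- chest: Grey sheet-metal bench chest, 120 (x) x 360 (y) x 68 (z) mm, fixed to the bench; light sheet metal, which no push may load with more than 50 N (10 N is ample for every part). Origin: centre of its underside; x points from its front to its back, y to its left as seen from the front, z up. Walls 5 mm. Left half (+y): two drawers side by side under a fixed top. Right half (-y): a compartment, open on top (floor 8 mm above the bench), which the lid covers.
- drawer_left (a joint): Left drawer (m): 0 = fully home, up to 0.08 = pulled out towards the chest's -x. Stiff runner: about 1.5 to 2 N moves it; it stays where it is left. Firm stop at 0.
- drawer_right (a joint): Right drawer, the one in the middle of the chest: the same as the left drawer.
- drawer_left_face (a point): Centre of the outer face of the left drawer's white front panel, which is 79 mm wide, 56 mm high, 6 mm thick; this point is 36 mm above the bench and moves with the drawer. Home, it lies at x = -66, y = +132.5 mm in the chest frame. Site axes as the chest's. There is no knob; push on the panel.
- drawer_right_face (a point): The same point on the right drawer's front panel; home at x = -66, y = +47.5 mm in the chest frame.
- lid (a joint): Lid angle (rad): 0 = shut, lying level on the compartment; 1.57 = standing upright on the hinge at the back; hinge range 0 to 1.7. The hinge is stiff: the lid stays where it is left, and 1 to 3 N near its free edge moves it. Firm stop at 0.
- lid_hinge (a point): Middle of the hinge line, fixed on the chest: at x = +61, y = -90.5, z = 68 mm in the chest frame. The line runs along the chest's y.
- lid_pad (a point): Dark rubber push pad in the middle of the lid's outer (upper when shut) face, 110 mm from the hinge line and 14 mm from the free edge. The blue lid is a flat plate 124 mm from hinge to free edge, 176 mm wide (along the hinge), 6 mm thick. Site axes turn with the lid: z points out of the outer face, -x to the free edge, y along the hinge. Pushing against this face closes the lid.
- spectacles: Black spectacles, 48 x 145 x 46 mm, lying loose in the lidded compartment; the lid closes clear above them. Origin: centre of the underside. To be left where they lie.
- glue_bottle: Bystander: white and yellow glue bottle, 35 mm diameter, 98 mm high, upright beside one end of the chest, about 80 to 110 mm off. Origin: centre of the underside.
- tape: Bystander: roll of brown packing tape lying flat, about 92 mm diameter, 48 mm high, beside the other end of the chest. Origin: centre of the underside.
- screwdriver: Bystander: red-handled precision screwdriver, 163 mm long, 13 mm thick, lying in front of the lidded compartment. Origin: on the underside, near its middle.

How it is judged:
At the end, for the whole second after the job is handed in: Both drawers within 3 mm of fully home, the lid within 0.035 rad (4 mm at its edge) of fully shut, the spectacles still lying in the compartment (within 30 mm of where they were), and the glue bottle, roll of tape and screwdriver within 20 mm of where they stood (value of joint each of drawer_left, drawer_right below 0.003 m and value of joint lid below 0.035 rad and distance of spectacles from where it was at the start of the episode below 0.03 m and linear speed of spectacles below 0.02 m/s and distance of each of glue_bottle, tape, screwdriver from where it was at the start of the episode below 0.02 m); the robot touches nothing.
It fails at once if the chest, a drawer or the lid is rammed with over 50 N (contact force between the fingers and chest above 50 N).
It fails at once if the spectacles are lifted or taken out of the chest (z of spectacles in the frame of chest above 0.03 m).
It fails at once if the glue bottle is moved, tipped over or picked up (distance of glue_bottle from where it was at the start of the episode above 0.02 m or angle between glue_bottle's own z axis and vertical above 0.5 rad).
It fails at once if the roll of tape is moved, tipped over or picked up (distance of tape from where it was at the start of the episode above 0.02 m or angle between tape's own z axis and vertical above 0.5 rad).
It fails at once if the screwdriver is moved, tipped over or picked up (distance of screwdriver from where it was at the start of the episode above 0.02 m).
It also fails if it takes over 54 s, if anything falls off the work surface, if the arm or the gripper's body presses on something with over 40 N, if the wrist force passes 120 N, or if a joint passes its speed limit or range.

## Working session

There is one attempt and no reset: what is moved stays moved. The work goes in short steps, Python scripts to look and compute and a shell command to move; the robot and the scene stay as the last step left them, time stands still between calls to the robot, and variables do not carry over. Pictures are saved under pics/ and viewed, and the job is handed in when it is done.

```bash
mkdir -p pics; ls; python3 - <<'E'
from workcell import *
import cv2
print(observe())
for n in ("side","top"):
    s=snapshot(n); cv2.imwrite(f"pics/{n}0.png",s["img"][:,:,::-1]); print(n,s["fovy"],s["cx"],s["cy"],s["R"],s["t"])
E
```

```text
pics
{'t': 0.0, 'joint_pos': array([ 1.20601176,  0.39920822,  0.04502104,  1.53787536, -0.01867246,
        1.2068794 , -0.05071527]), 'qvel': array([ 0.00020484, -0.0012316 ,  0.0004562 ,  0.00180212, -0.00036349,
       -0.00013839,  0.00016818]), 'effort': array([-2.44356352e-04, -4.75130296e+01,  1.36470448e+00, -2.54216087e+01,
        1.16681663e-02,  9.58804419e-03,  1.46237642e-05]), 'eef_pos': array([ 0.17058906, -0.62656684,  0.23025479]), 'eef_rot': array([[ 9.64855519e-01,  2.62780116e-01, -6.61569781e-04],
       [ 2.62780902e-01, -9.64853789e-01,  1.83393253e-03],
       [-1.56397107e-04, -1.94332782e-03, -9.99998100e-01]]), 'contact_force': array([-0.15460859, -0.41968484,  0.18307188]), 'moment': array([-0.01109366,  0.00318526,  0.05980189]), 'gripper_width': 0.085132289806273}
side 47.098522086595395 248.52446966763102 185.80106100324022 [[-0.84559466 -0.53356349  0.01672349]
 [-0.33926912  0.51296109 -0.78852228]
 [ 0.4121482  -0.67244399 -0.61477877]] [0.28651407 0.37151792 0.77878872]
top 44.438213747273025 254.8092570915421 189.92509187419762 [[-0.01809209 -0.99931546  0.03226914]
 [-0.98249803  0.01178468 -0.1858998 ]
 [ 0.18539226 -0.03506768 -0.98203868]] [-0.26770014  0.53166844  1.04905   ]
```

View pics/side0.png

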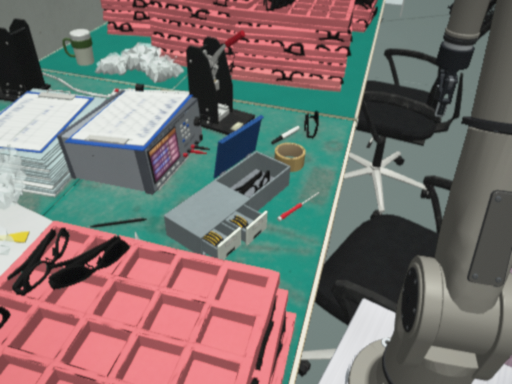

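View pics/top0.png

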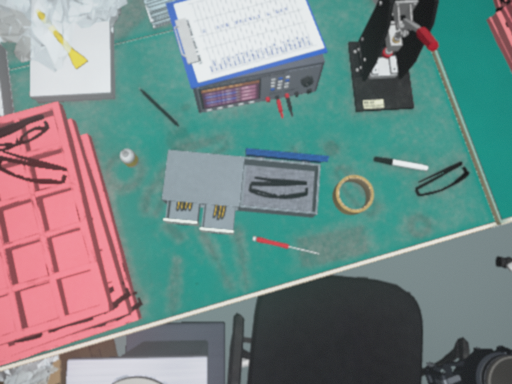

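The overhead view shows the chest around (240,182) with its front facing down towards the robot. Both drawers are out at (180,222) and (216,230), and the lid is upright along (287,155). The glue bottle is at (127,157), the tape at (354,194) and the screwdriver at (285,245).

```bash
cat > h.py <<'E'
from workcell import *
import numpy as np, cv2
def cloud(s):
    f=192/np.tan(np.radians(s["fovy"])/2)
    v,u=np.mgrid[0:384,0:512]; z=s["z_map"].astype(float)
    P=np.stack([(u-s["cx"])/f*z,(v-s["cy"])/f*z,z],-1)
    return (P-s["t"])@s["R"]
def crop(s,x0,y0,w,h,k,name):
    cv2.imwrite(name,cv2.resize(s["img"][y0:y0+h,x0:x0+w,::-1],None,fx=k,fy=k,interpolation=cv2.INTER_CUBIC))
E
python3 - <<'E'
from h import *
s=snapshot("top"); W=cloud(s); crop(s,110,130,280,140,2.8,"pics/topc.png")
reg=np.zeros((384,512),bool); reg[140:260,110:390]=1
z=W[...,2]
def box(m):
    r=cv2.minAreaRect((W[m][:,:2]*1000).astype(np.float32)); return np.round(cv2.boxPoints(r)).tolist(), m.sum()
hsv=cv2.cvtColor(s["img"],cv2.COLOR_RGB2HSV)
top=reg&(abs(z-.068)<.006); top=cv2.morphologyEx(top.astype(np.uint8),cv2.MORPH_OPEN,np.ones((3,3)))>0
n,l,st,c=cv2.connectedComponentsWithStats(top.astype(np.uint8))
for i in range(1,n):
    if st[i,4]>30: print("top",st[i],box(l==i),np.median(z[l==i]))
blue=reg&(hsv[...,0]>100)&(hsv[...,0]<125)&(hsv[...,1]>130)
blue[:,:240]=0
P=W[blue];print("blue",blue.sum(),P.min(0),P.max(0))
hi=blue&(z>.15); print(box(hi))
white=reg&(hsv[...,1]<40)&(hsv[...,2]>190)
n,l,st,c=cv2.connectedComponentsWithStats(white.astype(np.uint8))
for i in range(1,n):
    if st[i,4]>15: print("white",st[i],np.median(W[l==i],0),box(l==i))
for (u,v) in [(165,150),(240,157),(163,204),(241,208),(317,213),(165,219),(197,223),(200,229),(233,232),(247,150),(327,157),(247,158),(127,157),(354,194),(254,239),(318,253),(354,178)]:
    print((u,v),np.round(W[v,u],3),hsv[v,u])
E
```

```text
top [ 162  149   83   57 3867] ([[487.0, -238.0], [607.0, -252.0], [627.0, -72.0], [507.0, -59.0]], np.int64(3867)) 0.06722177790000125
top [250 157  16   4  53] ([[596.0, -300.0], [602.0, -301.0], [606.0, -266.0], [600.0, -265.0]], np.int64(53)) 0.06697884801503647
blue 534 [ 0.32303419 -0.44633915  0.0056891 ] [ 0.60810791 -0.23699469  1.13768319]
([[312.0, -409.0], [579.0, -426.0], [590.0, -254.0], [323.0, -237.0]], np.int64(455))
white [121 150  11  11  58] [0.60821759 0.02129424 0.06157647] ([[597.0, 31.0], [608.0, 9.0], [624.0, 18.0], [613.0, 39.0]], np.int64(58))
white [163 218  34   6 103] [ 0.45740878 -0.10472961  0.06259277] ([[323.0, -237.0], [356.0, -263.0], [495.0, -89.0], [462.0, -62.0]], np.int64(103))
white [200 227  34   6 104] [ 0.43519831 -0.18501997  0.06243154] ([[323.0, -237.0], [357.0, -281.0], [474.0, -190.0], [440.0, -146.0]], np.int64(104))
white [368 253  22   7  63] [ 0.36895645 -0.57954388 -0.00095572] ([[357.0, -550.0], [371.0, -603.0], [379.0, -601.0], [365.0, -548.0]], np.int64(63))
(165, 150) [ 0.641 -0.056  0.001] [ 86 141 147]
(240, 157) [ 0.603 -0.242  0.071] [ 98  34 174]
(163, 204) [ 0.505 -0.054  0.002] [ 86 103 138]
(241, 208) [ 0.488 -0.243  0.038] [ 96  34 105]
(317, 213) [ 0.478 -0.429  0.002] [ 88  72 153]
(165, 219) [ 0.461 -0.069  0.063] [ 53   4 233]
(197, 223) [ 0.452 -0.14   0.047] [ 77  14 160]
(200, 229) [ 0.437 -0.149  0.064] [ 73  15 201]
(233, 232) [ 0.43  -0.224  0.047] [ 76  21 180]
(247, 150) [ 0.587 -0.256  0.189] [107 154 154]
(327, 157) [ 0.57  -0.423  0.189] [106 162 159]
(247, 158) [ 0.602 -0.258  0.068] [ 99  35 153]
(127, 157) [0.608 0.022 0.062] [ 90   9 215]
(354, 194) [ 0.524 -0.523  0.001] [ 85 109 148]
(254, 239) [ 0.416 -0.273  0.008] [ 86  10 213]
(318, 253) [ 0.381 -0.426  0.008] [ 84  24 169]
(354, 178) [ 0.557 -0.516  0.039] [ 20  70 156]
```

```bash
sleep 1
```

```text
(no output)
```

View pics/topc.png

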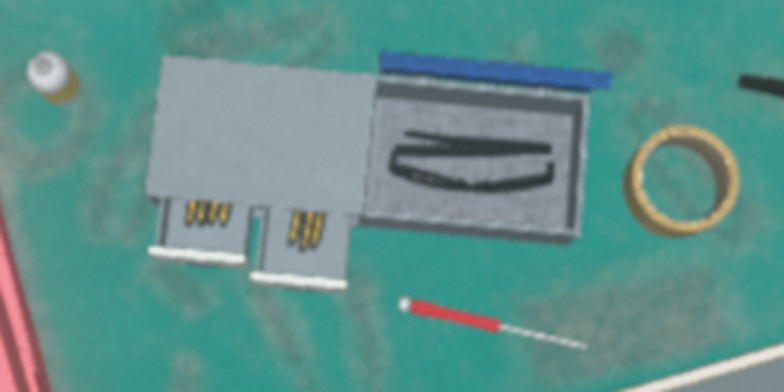

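```bash
python3 - <<'E'
from h import *
s=snapshot("top"); W=cloud(s); z=W[...,2]
try: print("off",grasp_offset)
except Exception as e: print(e)
X,Y=W[...,0],W[...,1]
for h in (.03,.1,.15,.2):
    m=(z>h)&(X>.62)&(Y>-.55)&(Y<-.12)&(s["z_map"]>0); print(h,m.sum(), X[m].min() if m.any() else None)
o=np.array([.547,-.245]); a=np.radians(-6.4); R=np.array([[np.cos(a),-np.sin(a)],[np.sin(a),np.cos(a)]])
C=(W[...,:2]-o)@R
m=(C[...,1]<0)&(C[...,1]>-.185)&(C[...,0]>0)&(C[...,0]<.1)&(z>.08)
c=C[m];print("lid profile");
for zz in np.arange(.08,.2,.01):
    q=m&(abs(z-zz)<.005)
    if q.any(): print(round(zz,2),q.sum(),C[q][:,0].min().round(4),C[q][:,0].max().round(4))
# side view lid top edge
s2=snapshot("side"); V=cloud(s2); D=(V[...,:2]-o)@R; z2=V[...,2]
m=(D[...,1]<-.01)&(D[...,1]>-.17)&(D[...,0]>0)&(D[...,0]<.1)
for zz in np.arange(.08,.2,.01):
    q=m&(abs(z2-zz)<.005)
    if q.any(): print('side',round(zz,2),q.sum(),np.percentile(D[q][:,0],[5,50,95]).round(4))
def w(x,y): return np.round(o+R@np.array([x,y]),3)
print("hinge",w(.061,-.0905),"behind",w(.09,-.0905),"edge shut",w(-.049,-.0905),"drawer start",w(-.16,.09),"drawer end",w(-.066-.011,.09))
print(observe()['t'])
E
```

```text
off 0.0187
0.03 14007 0.6201796366471602
0.1 12516 0.7271229793390316
0.15 11067 0.7304880673921674
0.2 53 0.8728651619795883
lid profile
0.08 17 0.0582 0.0598
0.09 35 0.0567 0.0591
0.1 32 0.055 0.0573
0.11 35 0.0536 0.0557
0.12 6 0.0517 0.0539
0.14 1 0.0511 0.0511
0.16 1 0.0468 0.0468
0.18 7 0.0356 0.0497
0.19 509 0.0334 0.0483
side 0.08 99 [0.0571 0.059  0.061 ]
side 0.09 87 [0.0555 0.0572 0.0593]
side 0.1 98 [0.054  0.0557 0.0574]
side 0.11 93 [0.0522 0.0541 0.0557]
side 0.12 99 [0.0507 0.0525 0.0543]
side 0.13 105 [0.0489 0.0506 0.0525]
side 0.14 103 [0.0472 0.0492 0.0508]
side 0.15 109 [0.046  0.0473 0.0489]
side 0.16 99 [0.0438 0.0456 0.0475]
side 0.17 108 [0.0424 0.0439 0.0458]
side 0.18 58 [0.0404 0.0426 0.0444]
side 0.19 198 [0.033  0.0383 0.0457]
hinge [ 0.598 -0.342] behind [ 0.626 -0.345] edge shut [ 0.488 -0.329] drawer start [ 0.398 -0.138] drawer end [ 0.481 -0.147]
0.25
```

```bash
python3 -m pendant '{"delta_pos":[[1.5,1,1],[3.5,2,0.5],[3.5,2,0.5],[3.5,2,0],[3.5,2,0],[3.5,2,0],[3.5,2,0],[3.5,2,0],[3.5,2,0],[2,1,0]],"rotation":[[0,0,-1.6],[0,0,-2],[0,0,-3],[0,0,-3],[0,0,-3],[0,0,-3],[0,0,-2],[0,0,-2],[0,0,-2],[0,0,0]],"gripper":[8.5,8.5,8.5,8.5,8.5,8.5,8.5,8.5,8.5,8.5]}'
```

```text
t: 1.25
eef_pos: [0.4897, -0.4435, 0.2511]
eef_rot: [[0.994, -0.106, 0.002], [-0.106, -0.994, 0.002], [0.001, -0.002, -1.0]]
contact_force: [0.3, -0.4, -0.3]
gripper_width: 0.0852
```

```bash
python3 -m pendant '{"delta_pos":[[3.5,2.5,0],[3.5,2.5,0],[3.5,2.5,0],[2.7,1.9,0],[1,0.5,0],[0,0,-2],[0,0,-3],[0,0,-3],[0,0,-1.6],[0,0,0]],"rotation":[[0,0,0],[0,0,0],[0,0,0],[0,0,0],[0,0,0],[0,0,0],[0,0,0],[0,0,0],[0,0,0],[0,0,0]],"gripper":[8.5,8.5,8.5,8.5,8.5,8.5,8.5,8.5,8.5,8.5]}'
python3 - <<'E'
from h import *
s=snapshot("top"); crop(s,130,60,260,200,3,"pics/t1.png")
s=snapshot("side"); crop(s,130,60,260,200,3,"pics/s1.png")
E
```

```text
t: 2.25
eef_pos: [0.6253, -0.3483, 0.1522]
eef_rot: [[0.994, -0.112, -0.006], [-0.112, -0.994, 0.002], [-0.006, -0.001, -1.0]]
contact_force: [0.4, 0.3, 0.5]
gripper_width: 0.085
```

```bash
sleep 1
```

```text
(no output)
```

View pics/s1.png

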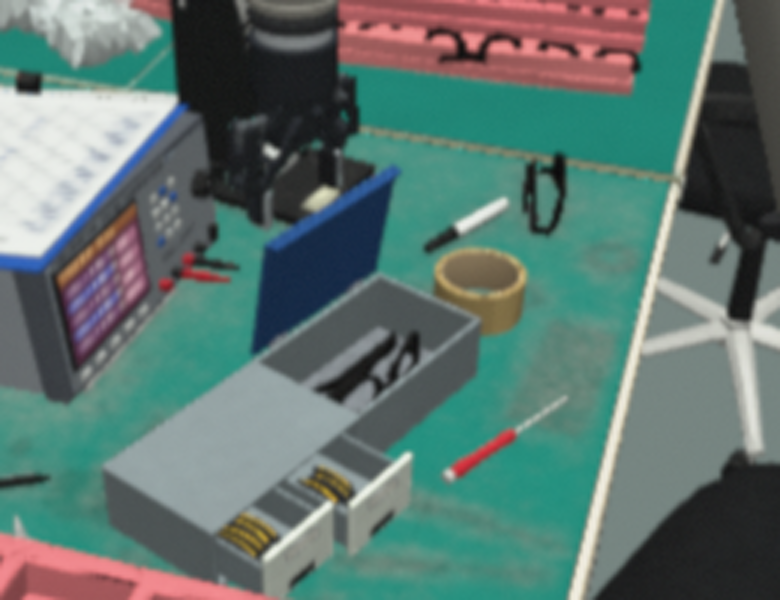

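View pics/t1.png

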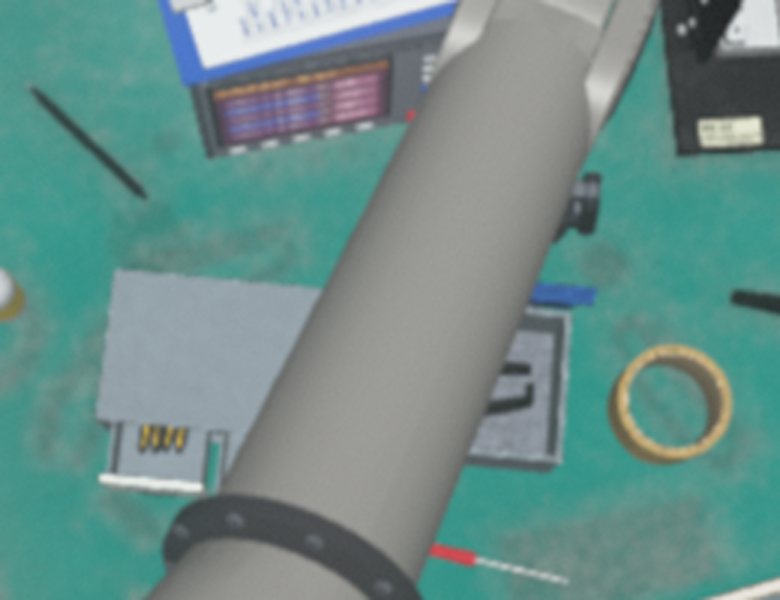

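```bash
python3 -m pendant '{"delta_pos":[[-0.8,0.1,0],[-0.8,0.1,0],[-0.7,0.1,0],[-0.6,0.05,0],[-0.5,0.05,-0.1],[-0.6,0.05,-0.2],[-0.7,0.1,-0.2],[-0.7,0.1,-0.3],[-0.7,0.1,-0.2],[0,0,0]],"rotation":[[0,0,0],[0,0,0],[0,0,0],[0,0,0],[0,0,0],[0,0,0],[0,0,0],[0,0,0],[0,0,0],[0,0,0]],"gripper":[8.5,8.5,8.5,8.5,8.5,8.5,8.5,8.5,8.5,8.5]}'
python3 - <<'E'
from h import *
s=snapshot("side"); crop(s,130,60,260,200,3,"pics/s2.png")
E
```

```text
t: 3.35
eef_pos: [0.5649, -0.3404, 0.1444]
eef_rot: [[0.994, -0.112, -0.003], [-0.112, -0.994, 0.001], [-0.003, -0.001, -1.0]]
contact_force: [0.2, -0.8, 0.2]
gripper_width: 0.085
```

```bash
sleep 1
```

```text
(no output)
```

View pics/s2.png

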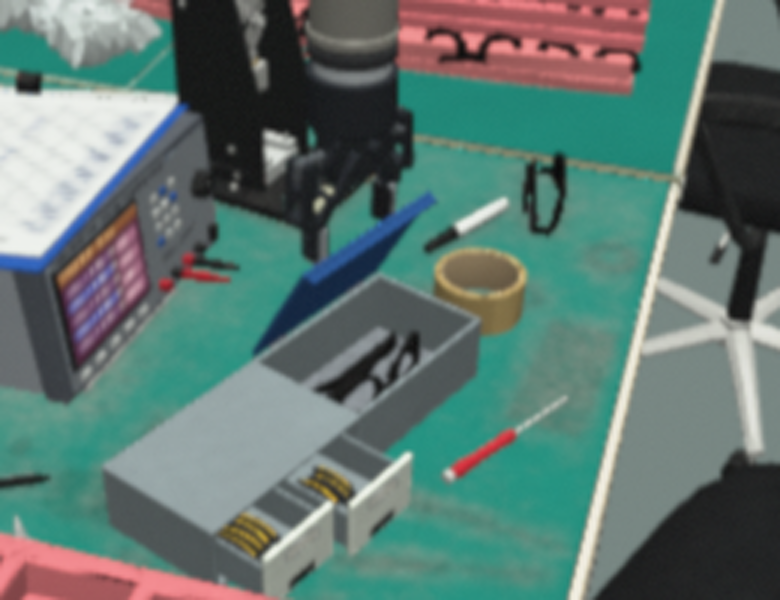

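The lid is following: its free edge has come forward to about (370,235). The fingertips are behind it at (315,250) and (383,215).

```bash
cat >> h.py <<'E'
o=np.array([.547,-.245]); a=np.radians(-6.4); R2=np.array([[np.cos(a),-np.sin(a)],[np.sin(a),np.cos(a)]])
def toC(W): 
    return np.concatenate([(W[...,:2]-o)@R2,W[...,2:]],-1)
def lid(s):
    hsv=cv2.cvtColor(s["img"],cv2.COLOR_RGB2HSV)
    m=(hsv[...,0]>98)&(hsv[...,0]<125)&(hsv[...,1]>110)&(s["z_map"]>0)
    C=toC(cloud(s)); m&=(abs(C[...,1]+.09)<.08)&(C[...,0]<.08)&(C[...,0]>-.08)&(C[...,2]>.06)&(C[...,2]<.22)
    P=C[m]; 
    th=np.degrees(np.arctan2(P[:,2]-.068,.061-P[:,0])); r=np.hypot(P[:,2]-.068,.061-P[:,0])
    k=r>.06
    return m.sum(), np.percentile(th[k],[10,50,90]).round(1)
def tcp(): 
    return (toC(observe()["eef_pos"][None])[0]*1000).round(1)
E
python3 -c "
from h import *
print(lid(snapshot('side')),tcp())"
```

```text
(np.int64(581), array([58.6, 61. , 62.3])) [ 29.6 -92.7 144.9]
```

```bash
python3 -m pendant '{"delta_pos":[[-0.7,0.1,-0.5],[-0.7,0.1,-0.5],[-0.7,0.05,-0.5],[-0.6,0.05,-0.6],[-0.6,0.05,-0.7],[-0.5,0.05,-0.7],[-0.4,0.05,-0.8],[-0.4,0.05,-0.8],[-0.3,0.05,-0.8],[0,0,0]],"rotation":[[0,0,0],[0,0,0],[0,0,0],[0,0,0],[0,0,0],[0,0,0],[0,0,0],[0,0,0],[0,0,0],[0,0,0]],"gripper":[8.5,8.5,8.5,8.5,8.5,8.5,8.5,8.5,8.5,8.5]}'
python3 - <<'E'
from h import *
s=snapshot("side"); crop(s,130,60,260,200,3,"pics/s3.png")
print(lid(s),tcp())
E
```

```text
t: 4.45
eef_pos: [0.5163, -0.3347, 0.0846]
eef_rot: [[0.994, -0.111, -0.003], [-0.111, -0.994, 0.001], [-0.003, -0.001, -1.0]]
contact_force: [0.0, 0.7, -0.5]
gripper_width: 0.085
(np.int64(1068), array([14.3, 18. , 20.9])) [-19.7 -92.6  85.4]
```

```bash
sleep 1
```

```text
(no output)
```

View pics/s3.png

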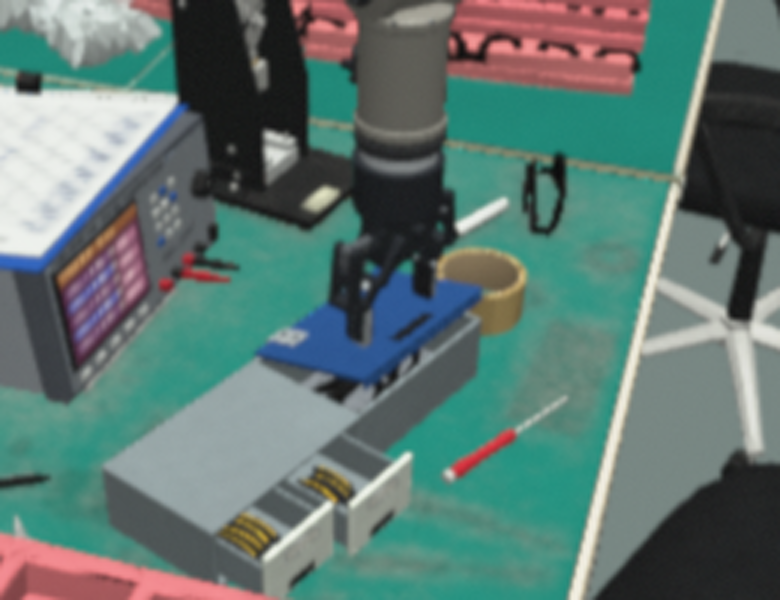

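The lid is at about 15°, with the fingertips on its outer face at (360,335) and (428,290). The rest is a slow press down.

```bash
python3 -m pendant '{"delta_pos":[[-0.2,0,-0.4],[-0.1,0,-0.4],[-0.1,0,-0.4],[-0.1,0,-0.4],[0,0,-0.3],[0,0,-0.2],[0,0,0]],"rotation":[[0,0,0],[0,0,0],[0,0,0],[0,0,0],[0,0,0],[0,0,0],[0,0,0]],"gripper":[8.5,8.5,8.5,8.5,8.5,8.5,8.5]}'
python3 -m pendant '{"delta_pos":[[0,0,-0.1],[0,0,-0.1],[0,0,0]],"rotation":[[0,0,0],[0,0,0],[0,0,0]],"gripper":[8.5,8.5,8.5]}'
```

```text
t: 5.2
eef_pos: [0.5124, -0.3351, 0.0649]
eef_rot: [[0.994, -0.111, -0.001], [-0.111, -0.994, 0.0], [-0.001, -0.0, -1.0]]
contact_force: [0.4, 0.2, -0.4]
gripper_width: 0.0852
t: 5.5
eef_pos: [0.5127, -0.3353, 0.0633]
eef_rot: [[0.994, -0.111, -0.0], [-0.111, -0.994, -0.0], [-0.0, 0.0, -1.0]]
contact_force: [-0.2, 0.4, 0.5]
gripper_width: 0.0853
```

```bash
for i in 1; do python3 -m pendant '{"delta_pos":[[0,0,-0.1],[0,0,-0.1],[0,0,0]],"rotation":[[0,0,0],[0,0,0],[0,0,0]],"gripper":[8.5,8.5,8.5]}'; done
python3 -c "
from h import *
s=snapshot('side');crop(s,130,60,260,200,3,'pics/s4.png');print(lid(s),tcp())"
```

```text
t: 5.8
eef_pos: [0.5128, -0.3352, 0.0612]
eef_rot: [[0.994, -0.111, -0.0], [-0.111, -0.994, -0.0], [-0.0, 0.0, -1.0]]
contact_force: [-0.5, 0.6, -0.1]
gripper_width: 0.0849
(np.int64(1246), array([2.2, 4.3, 7.6])) [-24.  -93.4  61.2]
```

```bash
sleep 1
```

```text
(no output)
```

View pics/s4.png

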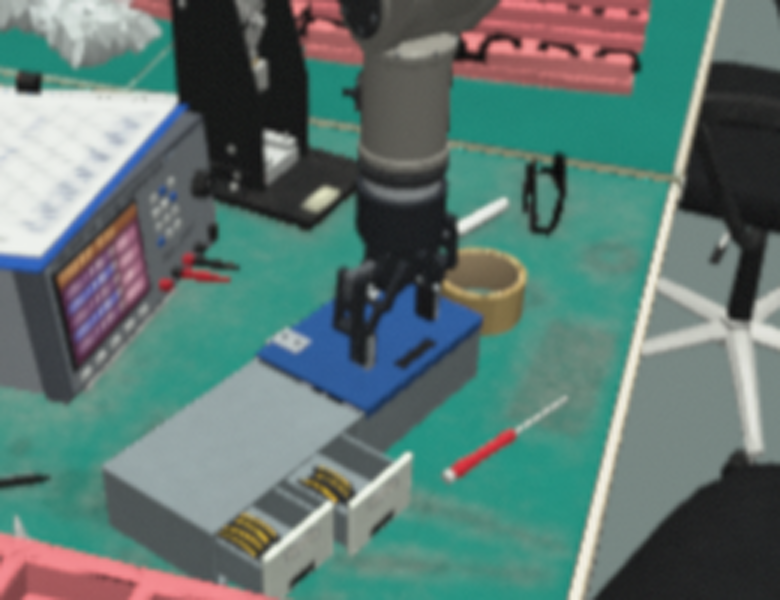

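The lid is nearly level; with 6 mm of plate thickness the 4.3° reading means about 0.5° left. I'll press until the stop shows in the force.

```bash
python3 -m pendant '{"delta_pos":[[0,0,-0.1],[0,0,0]],"rotation":[[0,0,0],[0,0,0]],"gripper":[8.5,8.5]}'
python3 -m pendant '{"delta_pos":[[0,0,-0.1],[0,0,0]],"rotation":[[0,0,0],[0,0,0]],"gripper":[8.5,8.5]}'
```

```text
t: 6.05
eef_pos: [0.5129, -0.3352, 0.061]
eef_rot: [[0.994, -0.111, 0.0], [-0.111, -0.994, -0.0], [0.0, 0.0, -1.0]]
contact_force: [-1.3, 0.6, 4.2]
gripper_width: 0.0849
t: 6.25
eef_pos: [0.5129, -0.3352, 0.061]
eef_rot: [[0.994, -0.111, 0.0], [-0.111, -0.994, -0.0], [0.0, 0.0, -1.0]]
contact_force: [-4.3, 2.8, 9.5]
gripper_width: 0.0848
```

The stop is firm: 9.5 N with no further travel, so the lid is shut. Lifting off and moving in front of the drawers.

```bash
python3 -m pendant '{"delta_pos":[[0,0,1],[0,0,2.5],[-1,2,3],[-2,4,0],[-2.5,4.5,0],[-2.5,4.5,0],[-2,3.5,0],[-0.5,1,0],[0,0,0]],"rotation":[[0,0,0],[0,0,0],[0,0,0],[0,0,0],[0,0,0],[0,0,0],[0,0,0],[0,0,0],[0,0,0]],"gripper":[8.5,8.5,8.5,8.5,8.5,8.5,8.5,8.5,8.5]}'
python3 -c "
from h import *
s=snapshot('side');crop(s,130,60,260,200,3,'pics/s5.png');print(lid(s),tcp());s=snapshot('top');crop(s,110,130,280,140,2.8,'pics/t5.png');print(lid(s))"
```

```text
t: 7.15
eef_pos: [0.4089, -0.1416, 0.1247]
eef_rot: [[0.994, -0.108, 0.001], [-0.108, -0.994, -0.0], [0.001, 0.0, -1.0]]
contact_force: [1.4, -0.8, -0.1]
gripper_width: 0.0849
(np.int64(367), array([-0.5,  3.3,  6.3])) [-147.5   86.   124.9]
(np.int64(3269), array([1.6, 3.3, 5.3]))
```

```bash
sleep 1
```

```text
(no output)
```

View pics/s5.png

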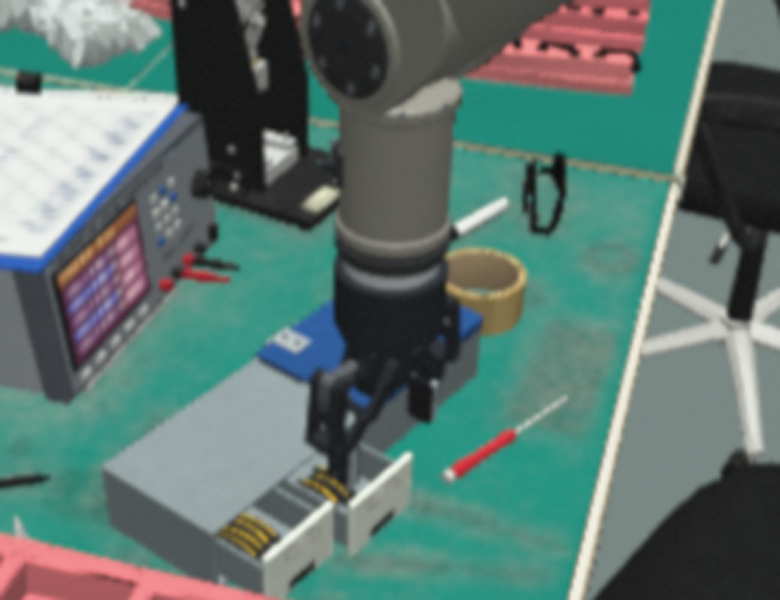

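The lid is flush at (370,350), and the fingers are above and in front of the drawer faces. Moving down in front of the panels next.

```bash
python3 -m pendant '{"delta_pos":[[-0.5,0.5,-1],[0,0,-2],[0,0,-2],[0,0,-2],[0,0,-1],[0,0,0]],"rotation":[[0,0,0],[0,0,0],[0,0,0],[0,0,0],[0,0,0],[0,0,0]],"gripper":[8.5,8.5,8.5,8.5,8.5,8.5]}'
python3 -c "
from h import *
s=snapshot('side');crop(s,190,110,140,110,5,'pics/s6.png');print(tcp());s=snapshot('top');crop(s,110,130,280,140,2.8,'pics/t6.png')"
```

```text
t: 7.85
eef_pos: [0.403, -0.1379, 0.0427]
eef_rot: [[0.994, -0.112, -0.004], [-0.112, -0.994, 0.001], [-0.004, -0.001, -1.0]]
contact_force: [-0.1, 0.3, -0.2]
gripper_width: 0.0851
[-154.2   90.3   43.7]
```

```bash
sleep 1
```

```text
(no output)
```

View pics/s6.png

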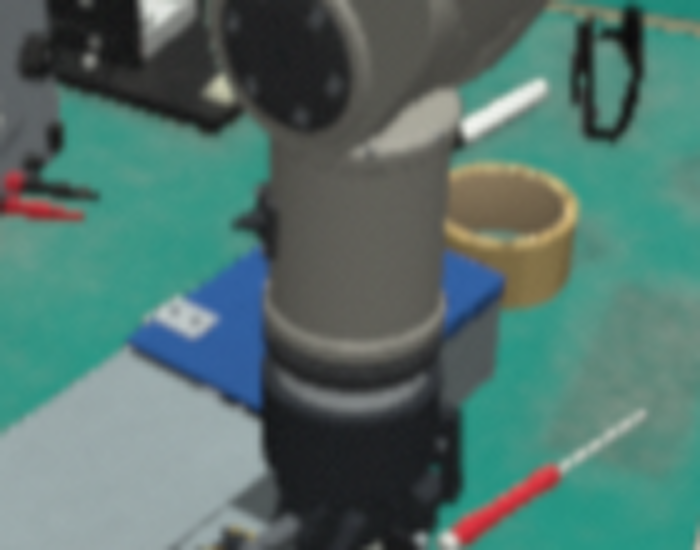

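```bash
python3 -m pendant '{"delta_pos":[[0,0,-0.8],[0,0,-0.5],[0,0,0]],"rotation":[[0,0,0],[0,0,0],[0,0,0]],"gripper":[8.5,8.5,8.5]}'
python3 -c "
from h import *
s=snapshot('side');crop(s,160,160,160,120,5,'pics/s7.png');print(tcp())"
```

```text
t: 8.25
eef_pos: [0.4038, -0.1377, 0.0309]
eef_rot: [[0.994, -0.111, -0.001], [-0.111, -0.994, 0.0], [-0.001, -0.0, -1.0]]
contact_force: [0.3, 0.8, -0.2]
gripper_width: 0.0853
[-154.    90.7   31.2]
```

```bash
sleep 1
```

```text
(no output)
```

View pics/s7.png

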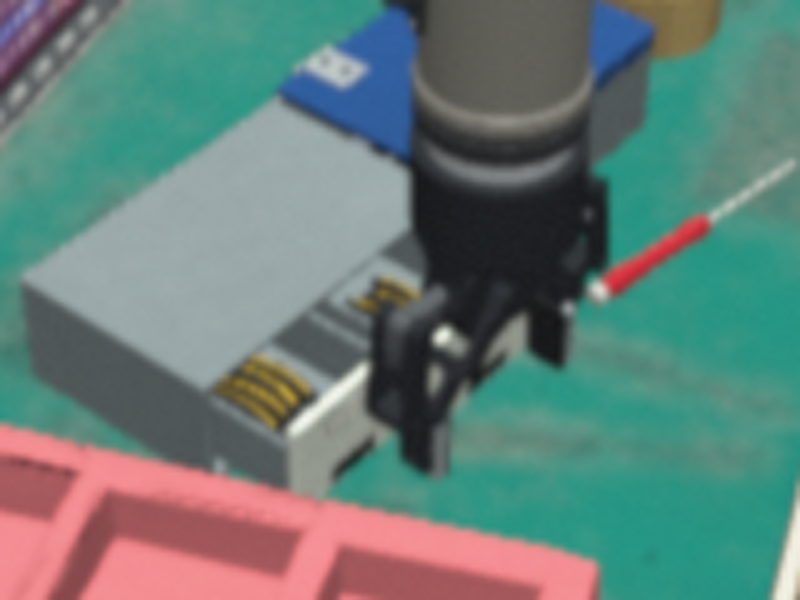

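The fingertips stand in front of the panels, at (430,470) for the left drawer and (550,360) for the right, clear of the screwdriver. Pushing both together.

```bash
python3 -m pendant '{"delta_pos":[[0.8,-0.1,0],[0.7,-0.1,0],[0.6,-0.05,0],[0.6,-0.05,0],[0.7,-0.1,0],[0.7,-0.1,0],[0.7,-0.1,0],[0.7,-0.05,0],[0.6,-0.05,0],[0,0,0]],"rotation":[[0,0,0],[0,0,0],[0,0,0],[0,0,0],[0,0,0],[0,0,0],[0,0,0],[0,0,0],[0,0,0],[0,0,0]],"gripper":[8.5,8.5,8.5,8.5,8.5,8.5,8.5,8.5,8.5,8.5]}'
python3 -c "
from h import *
s=snapshot('side');crop(s,160,160,160,120,5,'pics/s8.png');print(tcp())"
```

```text
t: 9.3
eef_pos: [0.4668, -0.145, 0.0314]
eef_rot: [[0.994, -0.111, 0.002], [-0.111, -0.994, -0.0], [0.002, 0.0, -1.0]]
contact_force: [-1.1, -0.3, -0.9]
gripper_width: 0.085
[-90.9  90.3  31.5]
```

```bash
sleep 1
```

```text
(no output)
```

View pics/s8.png

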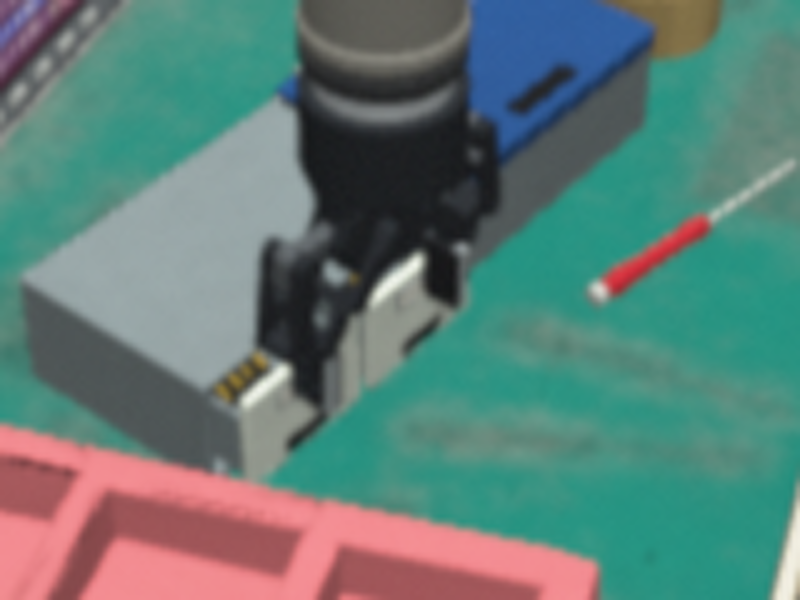

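Both drawers are moving in together, with about 14 mm to go. The knuckles are above the chest top. Creeping in now.

```bash
python3 -m pendant '{"delta_pos":[[0.4,-0.05,0],[0.4,-0.05,0],[0.3,0,0],[0,0,0]],"rotation":[[0,0,0],[0,0,0],[0,0,0],[0,0,0]],"gripper":[8.5,8.5,8.5,8.5]}'
python3 -m pendant '{"delta_pos":[[0.1,0,0],[0.1,0,0],[0,0,0]],"rotation":[[0,0,0],[0,0,0],[0,0,0]],"gripper":[8.5,8.5,8.5]}'
```

```text
t: 9.75
eef_pos: [0.4769, -0.1462, 0.0314]
eef_rot: [[0.994, -0.111, 0.001], [-0.111, -0.994, -0.001], [0.001, 0.001, -1.0]]
contact_force: [-0.8, -0.9, -0.2]
gripper_width: 0.0848
t: 10.05
eef_pos: [0.4781, -0.1462, 0.0313]
eef_rot: [[0.994, -0.111, -0.0], [-0.111, -0.994, -0.001], [-0.0, 0.001, -1.0]]
contact_force: [-2.7, -1.1, 0.4]
gripper_width: 0.0849
```

```bash
python3 -m pendant '{"delta_pos":[[0.1,0,0],[0,0,0]],"rotation":[[0,0,0],[0,0,0]],"gripper":[8.5,8.5]}'
python3 -m pendant '{"delta_pos":[[0.1,0,0],[0,0,0]],"rotation":[[0,0,0],[0,0,0]],"gripper":[8.5,8.5]}'
python3 -c "
from h import *
print(tcp(), observe()['moment'])"
```

```text
t: 10.25
eef_pos: [0.4791, -0.146, 0.0313]
eef_rot: [[0.994, -0.111, -0.0], [-0.111, -0.994, -0.0], [-0.0, 0.0, -1.0]]
contact_force: [-3.1, -1.1, -0.1]
gripper_width: 0.0849
t: 10.45
eef_pos: [0.4796, -0.1459, 0.0312]
eef_rot: [[0.994, -0.111, -0.001], [-0.111, -0.994, -0.0], [-0.001, 0.0, -1.0]]
contact_force: [-4.6, -1.6, 0.7]
gripper_width: 0.0854
[-78.1  91.   31.2] [-0.30793201  0.89506402  0.08783459]
```

```bash
python3 -m pendant '{"delta_pos":[[0.1,0,0],[0,0,0]],"rotation":[[0,0,0],[0,0,0]],"gripper":[8.5,8.5]}'
python3 -m pendant '{"delta_pos":[[0.1,0,0],[0,0,0]],"rotation":[[0,0,0],[0,0,0]],"gripper":[8.5,8.5]}'
```

```text
t: 10.65
eef_pos: [0.4795, -0.1458, 0.0311]
eef_rot: [[0.994, -0.11, -0.004], [-0.11, -0.994, -0.0], [-0.004, 0.0, -1.0]]
contact_force: [-6.4, -2.7, 4.5]
gripper_width: 0.0852
t: 10.85
eef_pos: [0.4795, -0.1457, 0.031]
eef_rot: [[0.994, -0.11, -0.006], [-0.11, -0.994, 0.0], [-0.006, 0.0, -1.0]]
contact_force: [-8.0, -1.0, 4.7]
gripper_width: 0.0849
```

The push has met a stop at 8 N. Backing off to inspect, and lifting clear towards the robot.

```bash
python3 -m pendant '{"delta_pos":[[-0.5,0.05,0],[-1.5,0.15,0],[-2.5,0.3,0],[-1,0,3],[0,0,4],[0,0,5],[0,-4,4],[0,-5,0],[0,-5,0],[0,-5,0]],"rotation":[[0,0,0],[0,0,0],[0,0,0],[0,0,0],[0,0,0],[0,0,0],[0,0,0],[0,0,0],[0,0,0],[0,0,0]],"gripper":[8.5,8.5,8.5,8.5,8.5,8.5,8.5,8.5,8.5,8.5]}'
python3 -m pendant '{"delta_pos":[[0,-5,0],[0,-5,0],[0,-5,0],[0,-5,0],[0,-4,0],[0,-2,0],[0,0,0]],"rotation":[[0,0,0],[0,0,0],[0,0,0],[0,0,0],[0,0,0],[0,0,0],[0,0,0]],"gripper":[8.5,8.5,8.5,8.5,8.5,8.5,8.5]}'
python3 - <<'E'
from h import *
s=snapshot('side');crop(s,160,100,160,160,3.7,'pics/s9.png');print(lid(s))
s=snapshot('top');crop(s,110,130,280,140,2.8,'pics/t9.png');print(lid(s))
for n in('side','top'):
    s=snapshot(n);C=toC(cloud(s));hsv=cv2.cvtColor(s["img"],cv2.COLOR_RGB2HSV)
    for nm,y in(("L",.1325),("R",.0475)):
        m=(abs(C[...,1]-y)<.035)&(C[...,2]>.015)&(C[...,2]<.066)&(C[...,0]<-.05)&(C[...,0]>-.15)
        print(n,nm,m.sum(),np.percentile(C[m][:,0],[5,25,50,75]).round(4) if m.any() else 0)
W=cloud(s)
for p in [(127,157),(354,178),(254,239),(318,253)]: print(p,W[p[1],p[0]].round(3))
E
```

```text
t: 11.85
eef_pos: [0.4295, -0.3279, 0.1882]
eef_rot: [[0.994, -0.109, 0.006], [-0.109, -0.994, -0.002], [0.006, 0.002, -1.0]]
contact_force: [0.8, -1.1, -0.8]
gripper_width: 0.0845
t: 12.55
eef_pos: [0.427, -0.59, 0.1864]
eef_rot: [[0.993, -0.114, 0.002], [-0.114, -0.993, -0.004], [0.002, 0.004, -1.0]]
contact_force: [-1.1, -0.2, 0.3]
gripper_width: 0.0849
(np.int64(1559), array([2.1, 4.2, 6.4]))
(np.int64(3280), array([1.6, 3.2, 5.6]))
side L 362 [-0.0691 -0.0681 -0.0673 -0.0664]
side R 306 [-0.0688 -0.0678 -0.0671 -0.0663]
top L 194 [-0.067  -0.0663 -0.0651 -0.061 ]
top R 205 [-0.0669 -0.0664 -0.0655 -0.0614]
(127, 157) [0.607 0.022 0.065]
(354, 178) [ 0.557 -0.516  0.038]
(254, 239) [ 0.416 -0.273  0.012]
(318, 253) [ 0.381 -0.426  0.009]
```

```bash
sleep 1
```

```text
(no output)
```

View pics/s9.png

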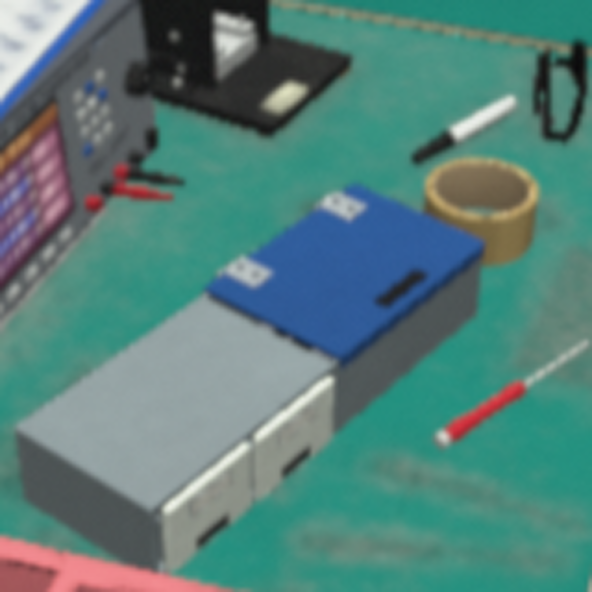

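View pics/t9.png

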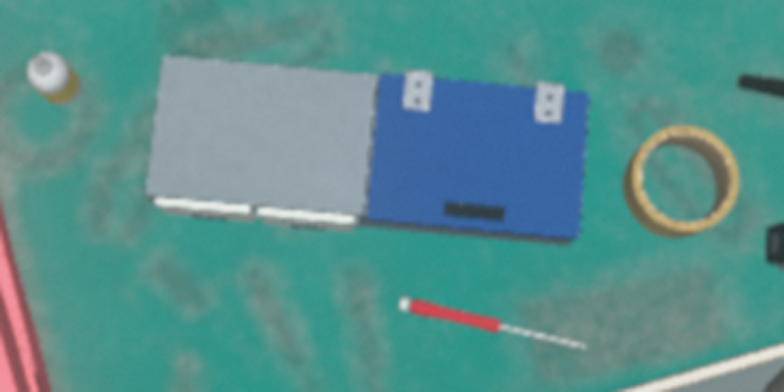

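```bash
python3 - <<'E'
from h import *
s=snapshot('top');C=toC(cloud(s));
for nm,y0,y1 in(("lid",-.17,-.01),("fixed top",.01,.17)):
    m=(C[...,1]>y0)&(C[...,1]<y1)&(abs(C[...,0])<.05)&(C[...,2]>.05)&(C[...,2]<.1)
    P=C[m]; A=np.c_[P,np.ones(len(P))]; c=np.linalg.lstsq(np.c_[P[:,:2],np.ones(len(P))],P[:,2],rcond=None)[0]; print(nm,"slope rad",c.round(4))
print(observe()['contact_force'])
sign_off()
E
```

```text
lid slope rad [ 0.0013 -0.0012  0.0733]
fixed top slope rad [0.0013 0.0001 0.0673]
[ 0.30842122 -0.11741927 -0.5564868 ]
the job is handed in; nothing more can be done
```

The chest is closed: both drawers are pushed home and the lid is down flat. I handed the job in at about 13 s of the 54 s allowed.

- **Lid:** I pushed it over from behind with the open fingertips, then pressed it down to its stop, which showed about 10 N. The last camera fit puts it level with the fixed top (both slopes 0.0013 rad) and 6 mm above it, which is one plate thickness.
- **Drawers:** I pushed both together, one finger on each panel, until they stopped at about 8 N. The overhead camera puts both faces at about −66 mm, which is home. The side camera reads about −67 mm for both, within its 2 mm calibration.
- **Surroundings:** The glue bottle, roll of tape and screwdriver read the same positions as at the start, within about 4 mm.
- **Spectacles:** They were under the shut lid, so I could not check them at the end. Nothing reached into the compartment.
- **Robot:** The arm ended clear of everything, with only noise on the force sensor. No check failed. The push forces are readings taken at the end of each move, so a brief peak within a move would not show.

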